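Open the safety-capped canister

ROBOT

A 6-joint arm with a two-finger parallel gripper is mounted at the origin on a cart in front of the work surface, level with it; the furniture and walls round the work are solid. World frame = base frame: x ahead of the robot, y to its left, z up, the work surface at z = 0. Lengths are in mm, angles in degrees, forces in N, time in s.
With the tool pointing down it reaches from about 300 to 850 mm from the base axis. Payload 4.2 kg.
Tool frame: the origin (TCP) lies on the centre line of the jaws, within the pads' length; the fingertips stand 8 mm ahead of it and the grasp point (between the pads) lies 11 mm behind it; z points along the fingers, y is the line along which they close (so a half turn about z gives the same grasp; the last joint's range is limited). The gripper opens to 91 mm and grips with 3 to 60 N. Pads are 32 mm wide; open, the fingers measure 118 mm over their backs; the gripper's body (76 mm by 178 mm) begins 60 mm behind the grasp point.
Start: joints at [-1.146, 18.312, 89.639, -0, 72.044, -1.146], TCP at [575.015, 0, 221.976] pointing down, gripper open.
Joint ranges: [-177.97, 177.97], [-48.28, 115.42], [12.27, 149.76], [-77.06, 257.06], [2.81, 150.46], [-146.56, 146.56]. Speed limits (degrees/s): [147.25, 147.25, 180, 180, 180, 180].

INTERFACE

Orientations are given as [roll, pitch, yaw] about the fixed x, y, z axes, in that order (R = Rz(yaw) Ry(pitch) Rx(roll)).
In Python, from workcell import telemetry, eyes, ticket gives the robot as it stands. The module is installed in compiled form; this text tells all that it offers.
- The arm moves only by the shell command python3 -m crank 'ROWS' [OPENING] [FORCE]. ROWS is JSON, a list of rows, each an object of numbers: "dx", "dy", "dz": the shift along the world's x, y, z normalised to -1 to 1, where 1 is 80 cm; "yaw": the turn about the world's z normalised to -1 to 1, where 1 is 5 degrees. A call has 1 to 10 rows; each row shifts and turns the commanded pose from where the row before left it; what a row does not reach is not made up. A row lasts 1/8 s, in which the tool goes at most 62.5 mm and 10.7 degrees, less where a joint would pass 70% of its speed; a pose out of reach is approached as far as the arm can. A call with a number of a shift or a turn outside -1 to 1 is refused whole. A call with a gripper value outside its range is refused whole. OPENING is the opening, from 0 (shut) to 1 (fully open), set as the call begins (- or left out, the last holds). The fingers move at their own pace and stop on an object; FORCE is the grip in N (left out, the last holds). Time passes only in rows, so rows that do not move let the fingers close. It gives the time, the measured TCP pose, the force, the opening and the grip force at its end, in the units of the state.
- telemetry.state(): the state, without advancing time (a new reading comes with each control period).
- eyes.grab_frame(name): name is "scene" or "side" or "wrist"; returns the picture (480x640x3 uint8, red, green, blue); there is no depth.
- eyes.calibration(name): a dict with "camera_matrix" (3x3 intrinsics, pixels), "world_from_camera" (4x4, takes a point from camera to world coordinates). Camera axes: x right, y down, z forward; pixel columns grow to the right and rows downward; lengths in mm; the calibration is good to about 2 mm. A picture is of the moment at which its call begins: read the wrist's pose just before it. calibration takes no time and is no camera call; for the wrist camera it gives the pose at the moment of the call.
- ticket.job_done(): hands the job in; it is judged then, once.
The state is a dict: "time_s": time; "qpos": joint angles; "qvel": joint speeds; "effort": joint torques, N m; "ee_pos": TCP position; "ee_rot": TCP orientation; "force": force on the tool from outside, world axes, zero at the start; "torque": the same for the moment, N m; "gripper_width": finger opening in mm; "gripper_force": force on a finger pad.
Only numpy, scipy, OpenCV 4.12 (cv2) and the standard library are available. Lean on these libraries where they do the work, as an engineer would, in place of code of your own. Each camera call takes 0.05 s, during which the arm holds its last target. There are 200 camera calls.

TASK

Open the square canister whose cap has two side tabs: squeeze both tabs fully in and turn the cap anticlockwise (seen from above) past its safety stops, about a third of a turn in all, taking a fresh grip if need be, until it is free; then lift it off without pulling the canister up out of its holder. Set the cap down right way up in the steel tray, without dropping it, and leave the open canister standing in its holder. Do not disturb the other canister or the tape roll, carton and tub behind.

Things in the scene. Friction and masses are not known exactly. Their poses are not given: they have to be found in the camera images.
- cap_grip (a point): Point on the axis of the grey safety cap, 30 mm above its lower edge, 14.5 mm under its top: the height to squeeze at (tips 19 mm lower still clear the collar). z up along the cap, x towards tab a; tab b is on -x. Faces of the tabs lie 66 mm apart at rest, 56 mm squeezed fully in. Anticlockwise turns raise the yaw of x.
- cap: The safety cap, origin mid lower edge, axes as cap_grip. Round, 58 mm across, 44.5 mm high, 84 g. Two flat ribbed tabs, 24 mm wide, 9.5 to 39.5 mm above the lower edge, stand out on opposite sides; below each a foot reaches out to 35.5 mm from the axis. Before the start it sits on the canister, turned tight to a varying degree.
- cap_tab_a (a joint): Squeeze of tab a: 0 (out) to 0.005 m (fully in). Each tab is sprung: about 5 N starts it, 11 N takes it fully in. At 0.004 m and more its foot clears the safety stop; 20 to 25 N of grip holds both tabs in and turns the cap.
- cap_tab_b (a joint): The same for tab b, on the opposite side.
- tab_a (a point): Middle of the face of tab a, 33 mm from the cap's axis, at the height of cap_grip; x points outward.
- canister_mouth (a point): Middle of the rim of the canister's neck (38 mm across), 132.5 mm above its base, 10 mm above cap_grip while the cap is on; the cap's lower edge is then 92 mm above the canister's base and must rise 42 mm to clear the neck. Axes of the canister.
- canister: White square canister with the safety cap, 96x96 mm, shoulder 90 mm up, 0.8 to 1.3 kg, loose in its holder; origin mid underside. Cap yaw minus canister yaw is 0 when tight, 0.04 to 0.42 at the start; safety stops block it at 0.5 to 1.05 unless both tabs are in; lugs under the neck's flange hold it down until 1.85; end stop at about 2.1. Needs about 1.7 to 2.05 rad.
- holder: Aluminium holder screwed to the wooden board (28 mm thick, covering the work area) round the foot of that canister, inside 99 mm square, walls to 30 mm height; origin mid underside. Its floor is 4 mm thick. On the canister's shoulder a collar (inside 73, outside 79 mm across) stands round the neck, its top 5.8 mm above the cap's lower edge: keep fingertips above it.
- tray_in (a point): Middle of the inner floor of the square steel tray. Inside 124x124 mm, floor 3 mm above the board, 31 mm above the table, walls to 16 mm height, 3 mm thick.
- tray: The steel tray, 130x130x16 mm, 0.8 kg, origin mid underside.
- canister_plain: Bystander: same canister in the same kind of holder, but with a plain round cap without tabs, 137 mm high in all; origin mid underside.
- stand_post (a point): Point 200 mm above the table on the fixed black steel post of the roll stand: 45 mm square, upright from the floor to 2 m, left of the work. Arms that start to its left must draw in towards the base to pass in front of it.
- tape_roll: Bystander: roll of packing tape lying flat, 102x100x49 mm, behind the work; origin mid underside.
- carton: Bystander: upright carton, 66x66x140 mm, behind the work; origin mid underside.
- tub: Bystander: white tub with lid, 91 mm across, 98 mm high, behind the work; origin mid underside.

How it is judged:
By the outcome, as a careful person would: the job done as asked, in the order asked, and still so for the second after the job is handed in, with the robot touching nothing.
It also fails if it takes over 64 s, if anything falls off the work surface, if the arm or the gripper's body presses on something with over 40 N, if the wrist force passes 120 N, or if a joint passes its speed limit or range.

## Working session

There is one attempt and no reset: what is moved stays moved. The work goes in short steps, Python scripts to look and compute and a shell command to move; the robot and the scene stay as the last step left them, time stands still between calls to the robot, and variables do not carry over. Pictures are saved under pics/ and viewed, at most 10 in all, crops included, and the job is handed in when it is done.

```bash
mkdir -p pics
cat > h.py <<'E'
import numpy as np, cv2
from workcell import telemetry, eyes, ticket
def snap(n,f):
    c=eyes.calibration(n); im=eyes.grab_frame(n); cv2.imwrite('pics/'+f,im[:,:,::-1]); 
    np.savez('pics/'+f+'.npz',K=c["camera_matrix"],T=c["world_from_camera"]); return im
def onz(f,u,v,z):
    d=np.load('pics/'+f+'.npz');T=d['T'];r=T[:3,:3]@np.linalg.solve(d['K'],[u,v,1.]);o=T[:3,3]
    return np.round(o+r*(z-o[2])/r[2],1)
def proj(f,p):
    d=np.load('pics/'+f+'.npz');q=d['K']@(np.linalg.inv(d['T'])@np.r_[p,1.])[:3];return np.round(q[:2]/q[2],1)
E
python3 - <<'E'
from h import *
for n in ['scene','wrist']: snap(n,n+'0.png')
a=np.vstack([cv2.imread('pics/scene0.png')]); 
for n in ['scene','wrist']: print(eyes.calibration(n))
print(telemetry.state())
E
```

```text
{'camera_matrix': array([[523.96070178,   0.        , 328.61021902],
       [  0.        , 523.96070178, 237.48646177],
       [  0.        ,   0.        ,   1.        ]]), 'world_from_camera': array([[-9.02340085e-01, -2.24839878e-01,  3.67735502e-01,
         2.13061752e+02],
       [-4.30508923e-01,  5.11862416e-01, -7.43410341e-01,
         7.73767452e+02],
       [-2.10816920e-02, -8.29122365e-01, -5.58669550e-01,
         7.88058378e+02],
       [ 0.00000000e+00,  0.00000000e+00,  0.00000000e+00,
         1.00000000e+00]])}
{'camera_matrix': array([[350.48432594,   0.        , 317.36285036],
       [  0.        , 350.48432594, 236.64787898],
       [  0.        ,   0.        ,   1.        ]]), 'world_from_camera': array([[ 9.99996629e-01,  1.19110276e-03, -2.30734282e-03,
         5.74924942e+02],
       [ 5.02169107e-04, -9.60521788e-01, -2.78204318e-01,
         7.86881865e+01],
       [-2.54762298e-03,  2.78202222e-01, -9.60519148e-01,
         3.84245230e+02],
       [ 0.00000000e+00,  0.00000000e+00,  0.00000000e+00,
         1.00000000e+00]])}
{'time_s': 0.1, 'qpos': array([-1.14845299e+00,  1.83475133e+01,  8.96964741e+01, -7.35813938e-04,
        7.20443810e+01, -1.14419640e+00]), 'qvel': array([ 0.01167032, -0.09876531, -0.13608485, -0.07529935,  0.01807094,
        0.02803325]), 'effort': array([ 5.01049108e-04, -4.13330913e+01, -2.32510239e+01,  7.29743019e-02,
        4.21804120e-02, -4.88014211e-05]), 'ee_pos': array([ 5.74582161e+02, -2.03250606e-02,  2.21228940e+02]), 'ee_rot': array([-1.79911635e+02, -1.06511203e-03,  8.99959700e+01]), 'force': array([ 0.2894212 ,  1.06148409, -0.07986289]), 'torque': array([ 0.01297415, -0.01391752, -0.01231284]), 'gripper_force': 0.0, 'gripper_width': 91.35882756549677}
```

View pics/scene0.png

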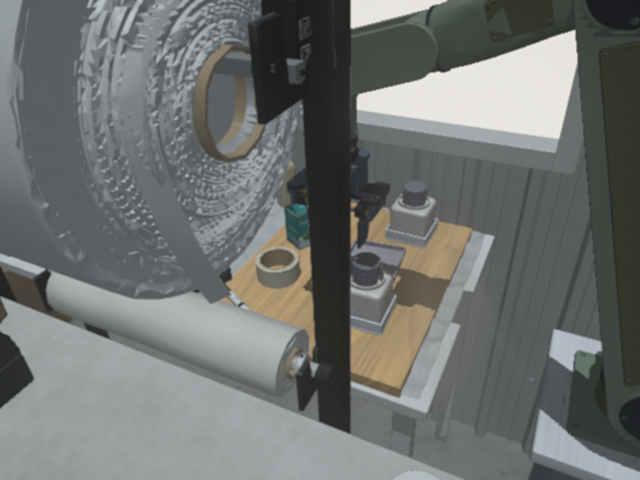

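View pics/wrist0.png

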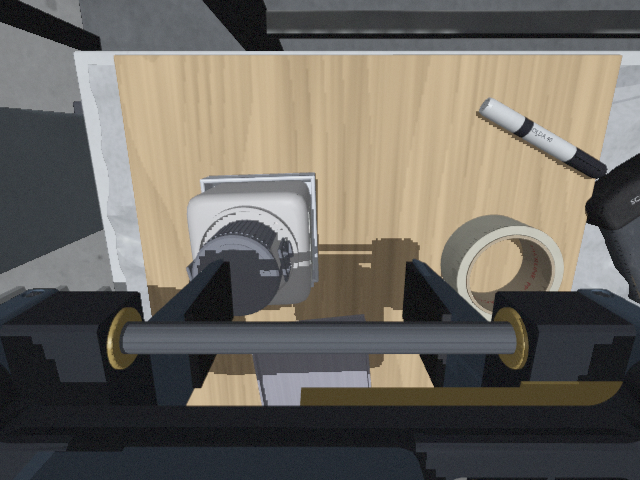

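The wrist view shows the near canister's cap at about (240,265), apparently with tabs, plus the tape roll at (500,265) and the tray's edge at (315,385). In the scene view this canister is at (370,275), the tray is behind it at (380,255) and the plain canister is at (412,210).

Run:
```python
from h import *
print(onz('wrist0.png',238,270,168), onz('wrist0.png',253,180,60),onz('wrist0.png',258,390,44),onz('wrist0.png',371,390,44))
print(onz('scene0.png',368,260,168),onz('scene0.png',414,188,165),onz('scene0.png',404,248,44),onz('scene0.png',355,243,44),onz('scene0.png',277,256,77))
snap('side','side0.png')
```

```text
[521.9  -6.9 168. ] [514.8  39.   60. ] [ 505.4 -204.8   44. ] [ 636.2 -204.4   44. ]
[515.1 -10.6 168. ] [ 524.6 -336.2  165. ] [ 513.3 -249.1   44. ] [ 631.8 -220.6   44. ] [757.6 -55.1  77. ]
```

View pics/side0.png

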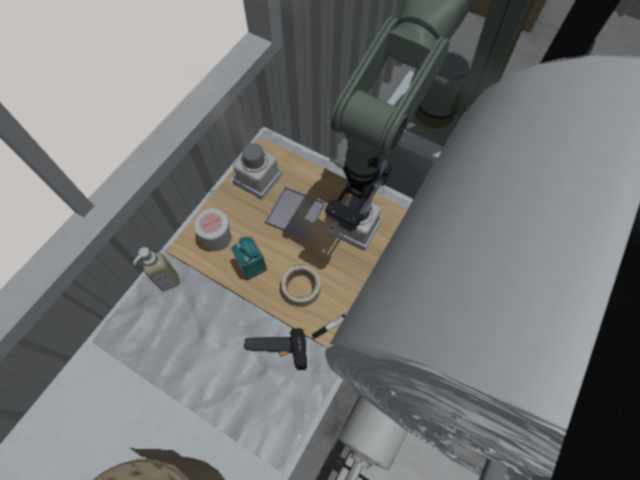

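The side view shows the tray at about (297,212), the plain canister at (256,165), the tub at (213,228), the carton at (250,257), the tape roll at (300,285), and the target under the gripper at (360,222).

```bash
python3 -m crank '[{"dz":0.04,"dx":-0.02},{"dz":0.04,"dx":-0.04,"dy":-0.03},{"dy":-0.05},{},{}]'
python3 - <<'E'
from h import *
im=snap('wrist','w1.png')
cv2.imwrite('pics/w1c.png',cv2.resize(im[60:360,130:530,::-1],None,fx=2,fy=2,interpolation=cv2.INTER_CUBIC))
E
```

```text
validation failed for argument at $[0]...
```

View pics/w1c.png

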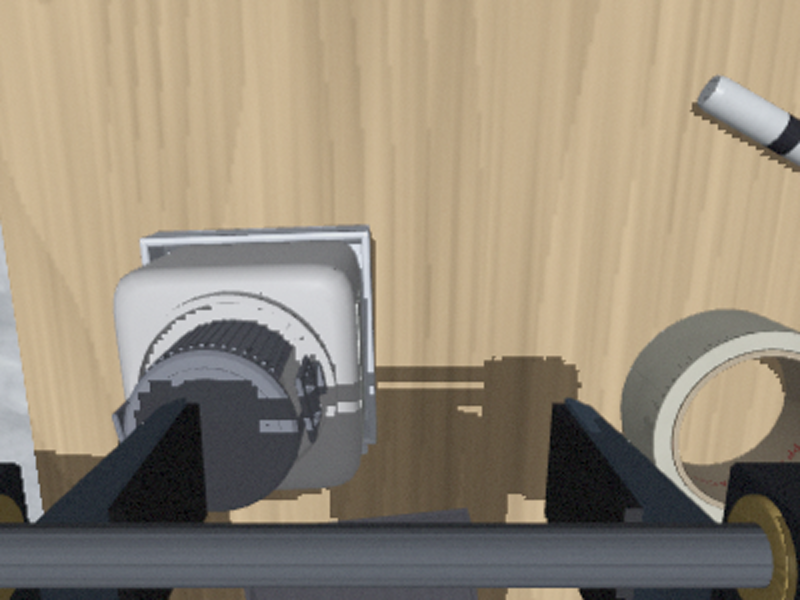

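The move was refused, so this is the start view enlarged. It does show the tabs: one at crop (312,395) and the other on the left at (122,420), roughly along x. I'll retry with all keys filled in.

```bash
python3 -m crank '[{"dx":-0.02,"dy":0,"dz":0.04,"yaw":0},{"dx":-0.04,"dy":-0.03,"dz":0.04,"yaw":0},{"dx":0,"dy":-0.04,"dz":0,"yaw":0},{"dx":0,"dy":0,"dz":0,"yaw":0},{"dx":0,"dy":0,"dz":0,"yaw":0}]'
python3 - <<'E'
from h import *
im=snap('wrist','w2.png')
cv2.imwrite('pics/w2c.png',cv2.resize(im[80:380,130:530,::-1],None,fx=2,fy=2,interpolation=cv2.INTER_CUBIC))
E
```

```text
time_s: 0.82
ee_pos: [526.9, -55.6, 285.5]
ee_rot: [-180.0, -0.0, 90.0]
force: [0.3, 0.1, 0.0]
gripper_width: 91.5
gripper_force: 0.0
```

View pics/w2c.png

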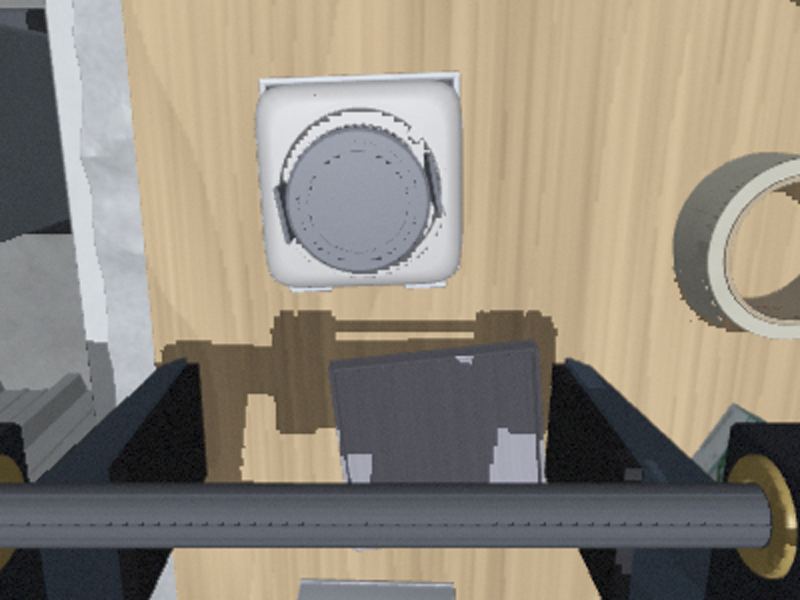

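The tabbed cap's disc is centred at about crop (358,198), full-frame (309,179). Its tab edges run (279,186)-(290,243) and (430,152)-(440,216), and the tray's near rim runs (330,362)-(537,343).

Run:
```python
from h import *
f='w2.png'; F=lambda u,v,z:onz(f,130+u/2,80+v/2,z)
im=cv2.imread('pics/w2.png'); m=cv2.inRange(cv2.cvtColor(im,cv2.COLOR_BGR2HSV),(100,20,90),(130,80,175)).astype(np.uint8)
m[:140]=0;m[220:]=0;m[:,:265]=0;m[:,360:]=0
m=cv2.morphologyEx(m,cv2.MORPH_OPEN,np.ones((9,9)))
c=max(cv2.findContours(m,0,1)[0],key=cv2.contourArea);e=cv2.fitEllipse(cv2.convexHull(c));print(e, onz(f,*e[0],168.5))
print('hand',F(358,198,168.5))
for n,a,b,z in [('tabL',(279,186),(290,243),163.5),('tabR',(430,152),(440,216),163.5),('hold',(261,84),(459,74),58),('can',(256,95),(264,268),120),('can2',(290,290),(445,284),58),('tray',(330,362),(537,343),44)]:
    p,q=F(*a,z),F(*b,z);d=q-p;print(n,p,q,np.degrees(np.arctan2(d[1],d[0])).round(1),(p+q)/2)
```

```text
((308.6273193359375, 179.29403686523438), (72.42706298828125, 73.23967742919922), 169.41647338867188) [519.7 -10.5 168.5]
hand [520.  -10.3 168.5]
tabL [488.1  -6.1 163.5] [491.8 -29.3 163.5] -80.9 [489.95 -17.7  163.5 ]
tabR [548.6   7.2 163.5] [553.2 -18.2 163.5] -79.7 [550.9  -5.5 163.5]
hold [466.1  36.6  58. ] [570.9  41.6  58. ] 2.7 [518.5  39.1  58. ]
can [473.4  29.7 120. ] [473.5 -49.4 120. ] -89.9 [473.45  -9.85 120.  ]
can2 [477.8 -76.   58. ] [566.7 -72.4  58. ] 2.3 [522.25 -74.2   58.  ]
tray [ 499. -125.   44.] [ 625.1 -112.7   44. ] 5.6 [ 562.05 -118.85   44.  ]
```

```bash
python3 -m crank '[{"dx":-0.009,"dy":0.026,"dz":0,"yaw":1},{"dx":0,"dy":0.03,"dz":-0.04,"yaw":1},{"dx":0,"dy":0,"dz":-0.04,"yaw":0},{"dx":0,"dy":0,"dz":-0.03,"yaw":0},{"dx":0,"dy":0,"dz":-0.03,"yaw":0},{"dx":0,"dy":0,"dz":-0.02,"yaw":0},{"dx":0,"dy":0,"dz":-0.0175,"yaw":0},{"dx":0,"dy":0,"dz":0,"yaw":0},{"dx":0,"dy":0,"dz":0,"yaw":0}]' 1 
python3 -c "
from h import *
im=snap('wrist','w3.png')
cv2.imwrite('pics/w3c.png',im[120:420,120:520,::-1])"
```

```text
time_s: 2.0
ee_pos: [520.3, -11.0, 144.4]
ee_rot: [179.9, 0.0, 100.0]
force: [-0.3, 0.8, -0.1]
gripper_width: 91.0
gripper_force: 0.0
```

View pics/w3c.png

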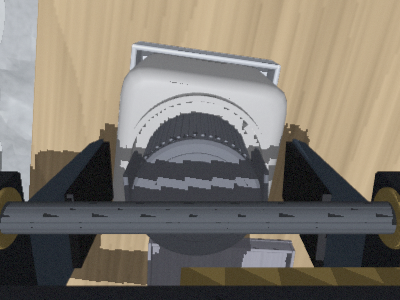

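The cap (crop about (200,185)) sits centred between the fingers at (80,190) and (310,190), with no contact force. I'll close at 24 N.

```bash
python3 -m crank '[{"dx":0,"dy":0,"dz":0,"yaw":0},{"dx":0,"dy":0,"dz":0,"yaw":0},{"dx":0,"dy":0,"dz":0,"yaw":0},{"dx":0,"dy":0,"dz":0,"yaw":0},{"dx":0,"dy":0,"dz":0,"yaw":0},{"dx":0,"dy":0,"dz":0,"yaw":0},{"dx":0,"dy":0,"dz":0,"yaw":0},{"dx":0,"dy":0,"dz":0,"yaw":0}]' 0 24; python3 -c "
from h import *
print(telemetry.state())"
```

```text
time_s: 3.05
ee_pos: [519.9, -11.2, 144.3]
ee_rot: [180.0, 0.0, 100.0]
force: [-1.4, -0.4, 5.7]
gripper_width: 57.0
gripper_force: 24.0
{'time_s': 3.05, 'qpos': array([-2.50408805e+00,  1.70682283e+01,  1.03548565e+02, -2.15398555e-03,
        5.93549339e+01, -1.25019721e+01]), 'qvel': array([-0.02334941,  0.10958525, -0.00015506,  0.02012661, -0.06125511,
        0.01306238]), 'effort': array([ 1.74328513e-01, -3.46890342e+01, -1.96379972e+01,  1.46506601e-01,
       -4.21898346e-01, -7.83773430e-03]), 'ee_pos': array([519.8995956 , -11.23608839, 144.31035175]), 'ee_rot': array([1.79972799e+02, 7.93005815e-03, 9.99989796e+01]), 'force': array([-1.43263603, -0.38190527,  5.70246196]), 'torque': array([-0.03817066,  0.24624838, -0.01036725]), 'gripper_force': 24.00698509833763, 'gripper_width': 56.97273432488387}
```

```bash
python3 -m crank '[{"dx":0,"dy":0,"dz":0,"yaw":0.6},{"dx":0,"dy":0,"dz":0,"yaw":0.6},{"dx":0,"dy":0,"dz":0,"yaw":0.6},{"dx":0,"dy":0,"dz":0,"yaw":0.6},{"dx":0,"dy":0,"dz":0,"yaw":0.6},{"dx":0,"dy":0,"dz":0,"yaw":0.6},{"dx":0,"dy":0,"dz":0,"yaw":0.6},{"dx":0,"dy":0,"dz":0,"yaw":0.6},{"dx":0,"dy":0,"dz":0,"yaw":0.6},{"dx":0,"dy":0,"dz":0,"yaw":0.6}]'; python3 -c "
from h import *
s=telemetry.state();print(s['torque'],s['force'],s['ee_rot'])"
```

```text
time_s: 4.3
ee_pos: [520.2, -11.3, 144.3]
ee_rot: [180.0, 0.1, 130.1]
force: [-1.5, 0.1, 4.3]
gripper_width: 57.3
gripper_force: 24.0
[-0.09369503  0.09843358 -0.0516743 ] [-1.46138662  0.078758    4.32415002] [1.79954021e+02 5.10228487e-02 1.30087090e+02]
```

```bash
python3 -m crank '[{"dx":0,"dy":0,"dz":0,"yaw":0.8},{"dx":0,"dy":0,"dz":0,"yaw":0.8},{"dx":0,"dy":0,"dz":0,"yaw":0.8},{"dx":0,"dy":0,"dz":0,"yaw":0.8},{"dx":0,"dy":0,"dz":0,"yaw":0.8},{"dx":0,"dy":0,"dz":0,"yaw":0.8},{"dx":0,"dy":0,"dz":0,"yaw":0.8},{"dx":0,"dy":0,"dz":0,"yaw":0.8},{"dx":0,"dy":0,"dz":0,"yaw":0.8},{"dx":0,"dy":0,"dz":0,"yaw":0.8}]'; python3 -c "
from h import *
s=telemetry.state();print(s['torque'],s['qpos'])
im=snap('wrist','w4.png')
cv2.imwrite('pics/w4c.png',im[100:420,120:520,::-1])"
```

```text
time_s: 5.55
ee_pos: [520.1, -11.4, 144.3]
ee_rot: [-180.0, 0.0, 170.1]
force: [-0.7, -0.1, 4.5]
gripper_width: 56.8
gripper_force: 24.0
[-0.00043848  0.12493008 -0.07464492] [-2.51534058e+00  1.70759313e+01  1.03535599e+02 -1.51569578e-02
  5.93428139e+01 -8.26309971e+01]
```

View pics/w4c.png

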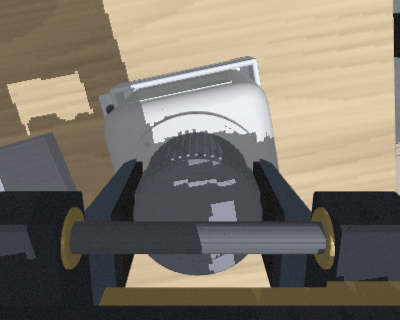

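The cap is held square between the fingers (crop (200,210)) and has turned 70° so far. It needs about 35° more.

```bash
python3 -m crank '[{"dx":0,"dy":0,"dz":0,"yaw":0.8},{"dx":0,"dy":0,"dz":0,"yaw":0.8},{"dx":0,"dy":0,"dz":0,"yaw":0.8},{"dx":0,"dy":0,"dz":0,"yaw":0.8},{"dx":0,"dy":0,"dz":0,"yaw":0.8},{"dx":0,"dy":0,"dz":0,"yaw":0.8},{"dx":0,"dy":0,"dz":0,"yaw":0.8},{"dx":0,"dy":0,"dz":0,"yaw":0.8},{"dx":0,"dy":0,"dz":0,"yaw":0.8},{"dx":0,"dy":0,"dz":0,"yaw":0}]'; python3 -c "
from h import *
s=telemetry.state();print(s['torque'],s['qpos'])"
python3 -m crank '[{"dx":0,"dy":0,"dz":0.003,"yaw":0},{"dx":0,"dy":0,"dz":0.003,"yaw":0},{"dx":0,"dy":0,"dz":0.003,"yaw":0},{"dx":0,"dy":0,"dz":0,"yaw":0}]'
```

```text
time_s: 6.85
ee_pos: [520.2, -11.5, 144.3]
ee_rot: [-179.9, 0.0, -154.0]
force: [-0.2, -1.6, 5.0]
gripper_width: 57.2
gripper_force: 24.0
[-0.07300682  0.18163363  0.08030939] [-2.51848844e+00  1.70779117e+01  1.03529064e+02 -3.47911297e-02
  5.93341179e+01 -1.18467688e+02]
time_s: 7.35
ee_pos: [519.9, -11.1, 151.2]
ee_rot: [180.0, 0.0, -154.0]
force: [-0.4, 0.4, -0.9]
gripper_width: 57.0
gripper_force: 24.0
```

The wrist force is now just the cap's weight (-0.9 N), so the cap is free.

```bash
python3 -m crank '[{"dx":0,"dy":0,"dz":0.015,"yaw":0},{"dx":0,"dy":0,"dz":0.02,"yaw":0},{"dx":0,"dy":0,"dz":0.02,"yaw":0},{"dx":0,"dy":0,"dz":0.03,"yaw":0},{"dx":0,"dy":0,"dz":0.03,"yaw":0},{"dx":0,"dy":0,"dz":0,"yaw":0}]'; python3 -c "
from h import *
s=telemetry.state();print(s['torque'],s['qpos'])
a=snap('side','s5.png')[150:300,210:420,::-1];b=snap('wrist','w5.png')[:,:,::-1]
cv2.imwrite('pics/c5.png',np.hstack([cv2.resize(a,(420,300),interpolation=2),cv2.resize(b,(380,300))]))"
```

```text
time_s: 8.1
ee_pos: [521.1, -11.3, 245.5]
ee_rot: [-179.9, 0.3, -154.0]
force: [-0.2, 0.0, -0.5]
gripper_width: 57.2
gripper_force: 24.0
[ 0.11530959 -0.05223684  0.001836  ] [-2.50537289e+00  1.24504887e+01  9.44040099e+01  5.59379712e-03
  7.28489520e+01 -1.18502120e+02]
```

View pics/c5.png

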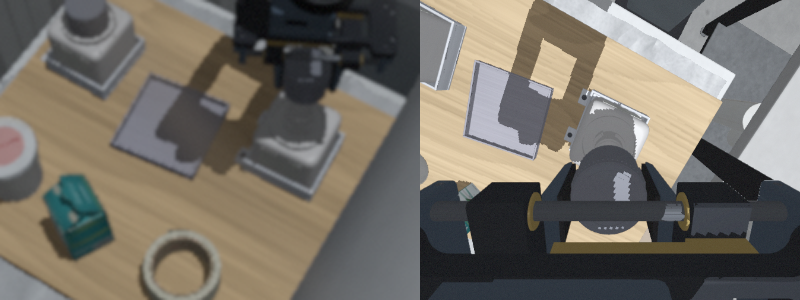

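The cap is held in the gripper and the canister is still in its holder. In the wrist picture the tray's corners are at composite (478,60), (559,90), (537,158) and (465,135).

Run:
```python
from h import *
P=[onz('w5.png',(x-420)/.59375,y/.625,44) for x,y in [(478,60),(553,85),(537,158),(465,135)]]
for p in P:print(p)
print(np.mean(P,0))
# side, crop 2x
Q=[onz('s5.png',210+x/2,150+y/2,44) for x,y in [(150,75),(229,104),(196,178),(111,147)]]
for p in Q:print(p)
print(np.mean(Q,0))
```

```text
[ 509.9 -252.3   44. ]
[ 491.  -128.9   44. ]
[ 618.1 -109.7   44. ]
[ 635.8 -239.8   44. ]
[ 563.7   -182.675   44.   ]
[ 514.4 -252.1   44. ]
[ 497.3 -126.6   44. ]
[ 623.9 -105.6   44. ]
[ 644.  -234.6   44. ]
[ 569.9   -179.725   44.   ]
```

```bash
python3 - <<'E'
from h import *
for n,u,v,z in [('carton',246,250,168),('cartonbase',257,273,28),('tub',212,217,126),('plaincap',253,153,165),('tape',300,280,77)]: print(n,onz('s5.png',u,v,z))
E
python3 -m crank '[{"dx":0,"dy":-0.01,"dz":0.01,"yaw":-1},{"dx":0,"dy":-0.03,"dz":0,"yaw":-1},{"dx":0.01,"dy":-0.03,"dz":0,"yaw":-1},{"dx":0.01,"dy":-0.03,"dz":0,"yaw":-1},{"dx":0.01,"dy":-0.03,"dz":0,"yaw":-1},{"dx":0.01,"dy":-0.03,"dz":0,"yaw":-1},{"dx":0.01,"dy":-0.03,"dz":0,"yaw":-1},{"dx":0.01,"dy":-0.024,"dz":0,"yaw":-1},{"dx":0,"dy":0,"dz":0,"yaw":-1},{"dx":0,"dy":0,"dz":0,"yaw":-1}]'
python3 -m crank '[{"dx":0,"dy":0,"dz":0,"yaw":-1},{"dx":0,"dy":0,"dz":0,"yaw":-1},{"dx":0,"dy":0,"dz":0,"yaw":-1},{"dx":0,"dy":0,"dz":0,"yaw":-1},{"dx":0,"dy":0,"dz":0,"yaw":-1},{"dx":0,"dy":0,"dz":0,"yaw":-1},{"dx":0,"dy":0,"dz":0,"yaw":-1},{"dx":0,"dy":0,"dz":0,"yaw":-1},{"dx":0,"dy":0,"dz":0,"yaw":-1},{"dx":0,"dy":0,"dz":0,"yaw":-1}]'
```

```text
carton [ 777.2 -187.1  168. ]
cartonbase [ 776.6 -175.7   28. ]
tub [ 731.9 -335.5  126. ]
plaincap [ 525.9 -339.6  165. ]
tape [748.5 -53.1  77. ]
time_s: 9.45
ee_pos: [567.2, -182.5, 249.3]
ee_rot: [-180.0, -0.2, 155.8]
force: [-0.0, 0.8, -0.3]
gripper_width: 57.2
gripper_force: 24.0
time_s: 10.7
ee_pos: [567.1, -182.2, 249.5]
ee_rot: [-179.9, -0.1, 105.8]
force: [0.5, 0.1, -0.0]
gripper_width: 57.1
gripper_force: 24.0
```

```bash
python3 -m crank '[{"dx":0,"dy":0,"dz":-0.03,"yaw":-0.8},{"dx":0,"dy":0,"dz":-0.05,"yaw":-0.8},{"dx":0,"dy":0,"dz":-0.05,"yaw":0},{"dx":0,"dy":0,"dz":-0.05,"yaw":0},{"dx":0,"dy":0,"dz":-0.03,"yaw":0},{"dx":0,"dy":0,"dz":-0.02,"yaw":0},{"dx":0,"dy":0,"dz":-0.009,"yaw":0},{"dx":0,"dy":0,"dz":0,"yaw":0},{"dx":0,"dy":0,"dz":0,"yaw":0}]'
python3 -c "
from h import *
print(telemetry.state()['force'])
snap('wrist','w6.png')"
```

```text
time_s: 11.82
ee_pos: [568.5, -182.6, 61.0]
ee_rot: [179.9, 0.1, 98.0]
force: [0.6, -0.4, -0.4]
gripper_width: 57.1
gripper_force: 24.0
[ 0.64052081 -0.44243344 -0.40265292]
```

View pics/w6.png

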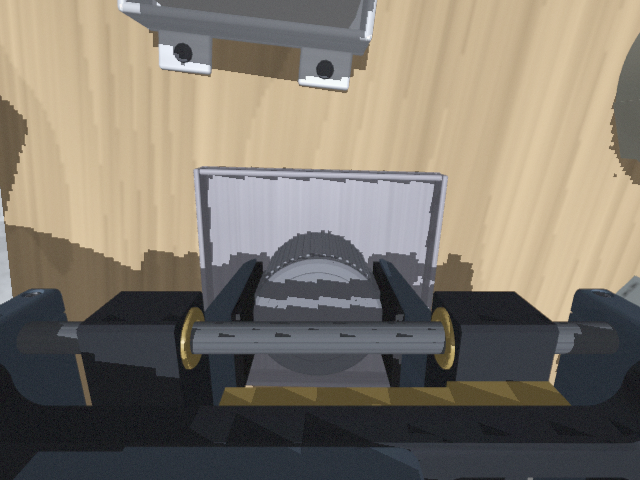

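The cap hangs centred in the tray (cap at (318,300), tray walls at columns 200 and 442). I'll lower it gently to contact.

```bash
python3 -m crank '[{"dx":0,"dy":0,"dz":-0.005,"yaw":0},{"dx":0,"dy":0,"dz":-0.004,"yaw":0},{"dx":0,"dy":0,"dz":-0.0015,"yaw":0},{"dx":0,"dy":0,"dz":0,"yaw":0},{"dx":0,"dy":0,"dz":0,"yaw":0}]'
```

```text
time_s: 12.5
ee_pos: [567.9, -182.4, 51.6]
ee_rot: [180.0, 0.0, 98.0]
force: [0.2, -0.7, -0.6]
gripper_width: 56.7
gripper_force: 24.0
```

```bash
python3 -m crank '[{"dx":0,"dy":0,"dz":-0.001,"yaw":0},{"dx":0,"dy":0,"dz":0,"yaw":0},{"dx":0,"dy":0,"dz":0,"yaw":0}]'
```

```text
time_s: 12.88
ee_pos: [568.0, -182.5, 51.2]
ee_rot: [180.0, 0.0, 98.0]
force: [-1.7, -0.1, 2.4]
gripper_width: 57.2
gripper_force: 24.0
```

Contact at 2.4 N. I'll release with a partial opening and retreat straight up.

```bash
python3 -m crank '[{"dx":0,"dy":0,"dz":0,"yaw":0},{"dx":0,"dy":0,"dz":0,"yaw":0},{"dx":0,"dy":0,"dz":0,"yaw":0},{"dx":0,"dy":0,"dz":0,"yaw":0},{"dx":0,"dy":0,"dz":0,"yaw":0}]' 0.85 
python3 -m crank '[{"dx":0,"dy":0,"dz":0.01,"yaw":0},{"dx":0,"dy":0,"dz":0.02,"yaw":0},{"dx":0,"dy":0,"dz":0.04,"yaw":0},{"dx":0,"dy":0,"dz":0.05,"yaw":0},{"dx":0,"dy":0,"dz":0.05,"yaw":0},{"dx":0,"dy":0,"dz":0.05,"yaw":0},{"dx":0,"dy":-0.03,"dz":0.03,"yaw":0},{"dx":0,"dy":-0.06,"dz":0,"yaw":0},{"dx":0,"dy":0,"dz":0,"yaw":0},{"dx":0,"dy":0,"dz":0,"yaw":0}]'
python3 -c "
from h import *
print(telemetry.state()['force'])
a=snap('side','s7.png')[120:310,180:420,::-1];b=snap('wrist','w7.png')[:,:,::-1]
cv2.imwrite('pics/c7.png',np.hstack([cv2.resize(a,(380,300),interpolation=2),cv2.resize(b,(400,300))]))"
```

```text
time_s: 13.5
ee_pos: [567.8, -182.4, 50.6]
ee_rot: [-180.0, -0.0, 98.0]
force: [0.3, -1.0, -0.1]
gripper_width: 77.5
gripper_force: 0.0
time_s: 14.75
ee_pos: [567.6, -254.0, 251.3]
ee_rot: [180.0, -0.0, 98.0]
force: [-0.5, -0.3, 0.4]
gripper_width: 77.3
gripper_force: 0.0
[-0.54506859 -0.25691104  0.42303557]
```

View pics/c7.png

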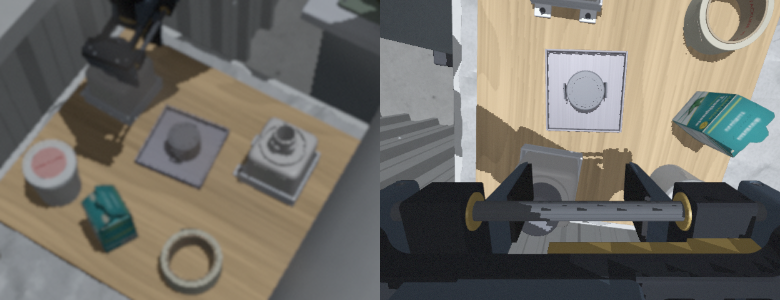

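The cap stands upright in the tray (composite (182,140) and (586,90)). The open canister is in its holder at (280,160), and the bystanders are undisturbed.

```bash
python3 -c "
from h import *
print(ticket.job_done())"
```

```text
the job is handed in; nothing more can be done
None
```

The job is handed in: the cap came free after 106° anticlockwise in one grip, it stands right way up in the steel tray, the open canister is still in its holder, and the last pictures show nothing else moved (about 15 s used).

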